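# Close the paint pressure pot

## Task

Close the paint pressure pot for spraying: lay its loose lid (the round one with the grip boss on top) on the pot's rim so that it sits fully home and level, set down and not dropped, then swing the bail up over it until it stands upright against its stop. Then turn the T-handle on the bail clockwise (seen from above) until it clicks over its detent and rests crosswise to the bail, and leave the other things on the bench where they are.

Things in the scene. Friction and masses are not known exactly. Their poses are not given: they have to be found in the camera images.
- pot: Aluminium paint pot, bolted down: cup of 130 mm outer, 122 mm inner diameter, rim 165 mm above the bench, round steel flange (176 mm wide, 8 mm thick). Origin: centre of underside, z up, x along the bail's hinge axis. The open bail leans to the pot's +y side; a gauge (top 133 mm above the bench) and an outlet stick out to 105 mm from the axis on the -y side.
- pot_rim (a point): Centre of the pot's mouth, at rim height (165 mm above the pot's origin); axes as the pot's.
- lid: Loose aluminium lid, 0.3 to 0.5 kg, lying on its spigot. From the origin (centre of underside) up: spigot 115 mm across, 10 mm deep, chamfered (3.5 mm play all round in the pot); plate 136 mm across, 8 mm thick; central round grip boss 32 mm across, 30 mm tall (18 to 48 mm up); hex plugs 7 mm high. Seated, the origin is 10 mm below pot_rim. Any yaw will do.
- bail (a joint): Lean of the bail from upright to the pot's +y side, rad. The bail: inverted U of 12 mm round bar straddling the pot, legs at pot x = +-82 mm. 0 = upright over the lid, at a stop (it goes no further to -y). Starts at 0.95 to 1.1, clear of the lid's way. Stiff hinge (0.5 N m friction, 0.3 N m weight): stays where left; a 5 to 15 N push towards -y from its outer side swings it up.
- bail_pivot (a point): Middle of the bail's hinge axis, on the pot's axis, 105 mm above the bench; its z points along the bail's legs to the crossbar, its x along the hinge. The crossbar's axis is 123 mm from it: at lean a, a point r from it lies at pot y = r sin a, height 105 mm + r cos a. A foot under the crossbar passes 3 to 4 mm above the seated lid's boss.
- knob (a joint): Turn of the black T-handle on the bail, rad, clockwise from above when upright. 0 = bar along the crossbar, 1.571 = stop, bar crosswise (locked). Starts at 0 to 0.2. It drives a foot 4.7 mm down on the lid's boss. Friction 0.08 N m; the detent adds up to 0.35 N m, most at 0.65 to 0.85 rad, crest at 1.15; from 1.25 it snaps to the stop by itself and stays.
- knob_hub (a point): Middle of the T-handle's bar, on the knob's axis, 153 mm from the hinge axis (258 mm above the bench when upright). x along the bar, z away from the pot. Bar: round, 16 mm thick, 130 mm long; free below it: 16 mm to the crossbar, 9 mm over the central housing (48 mm across, with a plunger 40 mm out on its -y side). The bar's top is 8 mm, the hub's 11 mm above this point.
- knob_arm (a point): End of the T-handle's arm that points to the pot's +x at knob = 0 and to its -y when locked, 65 mm from knob_hub. If only one arm is pushed, push this one, towards -y and round: that presses the bail against its stop (pushing the other arm towards +y would swing the bail open). Some 10 N near its end turns it; a grasp needs only torque.
- gun_big: Bystander: spray gun standing on its metal cup (84 mm across), 205 mm tall. Origin: centre of the cup's underside.
- gun_small: Bystander: smaller spray gun standing on its cup (64 mm across), 175 mm tall. Origin: centre of the cup's underside.
- tin: Bystander: closed 1 l paint tin, 100 mm across, 120 mm tall. Origin: centre of the underside.
- tape: Bystander: roll of tape lying flat, 104 mm across, 36 mm tall. Origin: centre of the underside.
- tin_cover: Bystander: flat steel cover of a paint tin, 86 mm across, 7 mm tall, no boss; it does not belong to the pot. Origin: centre of the underside.
- mix_cup: Bystander: white plastic cup, 80 mm across, 85 mm tall. Origin: centre of the underside.
- wrench: Bystander: steel wrench, 190 mm long, lying flat. Origin: middle of its underside.
There are look-alikes about, which are no part of the job. What is shaped like the lid but blue or red is not meant.

How it is judged:
By the outcome, as a careful person would: the job done as asked, in the order asked, and still so for the second after the job is handed in, with the robot touching nothing.
It also fails if it takes over 72 s, if anything falls off the work surface, if the arm or the gripper's body presses on something with over 40 N, if the wrist force passes 120 N, or if a joint passes its speed limit or range.

## Robot

A 6-joint arm with a two-finger parallel gripper is mounted at the origin on the work surface. World frame = base frame: x ahead of the robot, y to its left, z up, the work surface at z = 0. Lengths are in m, angles in rad, forces in N, time in s.
With the tool pointing down it reaches from about 0.35 to 0.875 m from the base axis. Payload 15.5 kg.
Tool frame: the origin (TCP) lies at the very end of the fingers, on their centre line; the grasp point (between the pads) lies 19 mm behind it; z points along the fingers, y is the direction in which the jaws open and shut (so a half turn about z gives the same grasp; the last joint's range is limited). The gripper opens to 85 mm and grips with 20 to 120 N. Pads are 22 mm wide; open, the fingers measure 114 mm over their backs; the gripper's body (76 mm by 85 mm) begins 54 mm behind the grasp point. The pads swing forward as they close: fully open they stand 13 mm farther back than shut.
Start: joints at [1.056, 0.494, 1.345, -0, 1.302, -0.096], TCP at [0.255, 0.571, 0.231] pointing down, gripper open.
Joint ranges: [-2.91, 2.91], [-0.82, 2.16], [0.22, 2.67], [-1.22, 4.37], [0.12, 2.79], [-3.08, 3.08]. Speed limits (rad/s): [1.89, 1.89, 2.57, 3.01, 3.01, 3.01].

## Interface

Orientations are given as [roll, pitch, yaw] about the fixed x, y, z axes, in that order (R = Rz(yaw) Ry(pitch) Rx(roll)).
In Python, from bench import bot gives the robot as it stands.
- The arm moves only by the shell command python3 -m jog 'ROWS' [OPENING] [FORCE]. ROWS is JSON, a list of rows, each an object of numbers: "x", "y", "z": the shift along the tool's x, y, z in mm; "wx", "wy", "wz": the turn, a rotation vector about the tool's x, y, z in rad. A call has 1 to 12 rows; each row is the pose to reach, as a shift and turn from the pose measured when the call began, along the tool's axes at that moment; what a row does not reach only later rows make up. A row lasts 1/10 s, in which the tool goes at most 50 mm and 8.59 degrees, less where a joint would pass 70% of its speed; a pose out of reach is approached as far as the arm can. A call with a gripper value outside its range is refused whole. OPENING is the opening, from 0 (shut) to 1 (fully open), set as the call begins (- or left out, the last holds). The fingers move at their own pace and stop on an object; FORCE is the grip in N (left out, the last holds). Time passes only in rows, so rows that repeat a pose let the fingers close. It gives the time, the measured TCP pose, the force and the opening at its end, in the units of the state.
- bot.read_state(): the state, without advancing time (a new reading comes with each control period).
- bot.grab_frame(name): name is "side" or "top" or "wrist"; returns a dict with "color" (400x640x3 uint8, red, green, blue), "mtx" (3x3 intrinsics, pixels), "dist" ([k1, k2, p1, p2, k3] as OpenCV has them; the pictures are not rectified), "world_to_cam" (4x4, takes a point from world to camera coordinates); the wrist camera has in their place "mount" (4x4, takes a point from camera to tool coordinates, whose origin is the TCP and whose axes are the flange's). Camera axes: x right, y up, looking along -z (the intrinsics and any distortion apply to the point x, -y, -z); pixel columns grow to the right and rows downward; lengths in m; the calibration is good to about 2 mm. A picture is of the moment at which its call begins: read the wrist's pose just before it. There is no depth.
- bot.sign_off(): hands the job in, once; it reports no verdict.
Trained networks look in the newest picture that a camera, given by its name, has taken for a name from the list of things; names that differ only in an ending like _2 or _b are one class to them, and where a whole thing is asked for, a point or a joint stands for the part that bears it (a point fixed in the world has none). Each returns a list of dicts, best first, with "confidence" (0 to 1); they miss things now and then, are a little off and sometimes report something else, mostly with a low value. They report only what shows in the picture. A call takes as long as a camera call. They do not tell look-alikes from the thing itself.
- bot.spot_in(query, camera): "xyz" ([x, y, z] in m, in world coordinates, good to about 4 mm: the middle of the surface that is visible of it).
- bot.silhouettes(query, camera): "mask" (400x640 bool, what is visible of it).
The state is a dict: "time": time; "qpos": joint angles; "joint_velocities": joint speeds; "joint_torque": joint torques, N m; "ee_pos": TCP position; "tool_rot": TCP orientation; "contact_force": force on the tool from outside, world axes, zero at the start; "torque": the same for the moment, N m; "gripper_width": finger opening in m.
Only numpy, scipy, OpenCV 4.12 (cv2) and the standard library are available. Lean on these libraries where they do the work, as an engineer would, in place of code of your own. Each camera call takes 0.05 s, during which the arm holds its last target. There are 200 camera calls.

## Working session

There is one attempt and no reset: what is moved stays moved. The work goes in short steps, Python scripts to look and compute and a shell command to move; the robot and the scene stay as the last step left them, time stands still between calls to the robot, and variables do not carry over. Pictures are saved under pics/ and viewed, about 8 in all and at most 12, crops included, and the job is handed in when it is done.

```bash
ls; mkdir -p pics; cat > h.py <<'E'
from bench import bot
import numpy as np, cv2, json
from scipy.spatial.transform import Rotation as R
np.set_printoptions(precision=4,suppress=True)
def grab(n,save=None):
    f=bot.grab_frame(n)
    if save: cv2.imwrite('pics/'+save,f['color'][:,:,::-1])
    return f
def w2c(f,st=None):
    if 'world_to_cam' in f: return np.array(f['world_to_cam'])
    T=np.eye(4);T[:3,:3]=R.from_euler('xyz',st['tool_rot']).as_matrix();T[:3,3]=st['ee_pos']
    return np.linalg.inv(T@np.array(f['mount']))
def proj(f,P,st=None):
    P=np.atleast_2d(P).astype(float);W=w2c(f,st)
    c=P@W[:3,:3].T+W[:3,3]; c=c*[1,-1,-1]
    return cv2.projectPoints(c.reshape(-1,1,3),np.zeros(3),np.zeros(3),np.array(f['mtx']),np.array(f['dist'],float))[0].reshape(-1,2)
def onz(f,uv,z,st=None):
    uv=np.array(uv,float).reshape(-1,1,2);W=np.linalg.inv(w2c(f,st))
    n=cv2.undistortPoints(uv,np.array(f['mtx']),np.array(f['dist'],float)).reshape(-1,2)
    d=np.c_[n[:,0],-n[:,1],-np.ones(len(n))]@W[:3,:3].T;o=W[:3,3]
    return o+d*((z-o[2])/d[:,2])[:,None]
def rows_to(P,rpy=None):
    "shift (mm) and turn in the tool axes from the present pose"
    s=bot.read_state();R0=R.from_euler('xyz',s['tool_rot'])
    d=R0.inv().apply(np.array(P)-s['ee_pos'])*1000
    w=(R0.inv()*R.from_euler('xyz',rpy)).as_rotvec() if rpy is not None else np.zeros(3)
    return d.round(1),w.round(4)
E
python3 - <<'E'
from h import *
print(bot.read_state())
for c in('top','side'):
    f=grab(c,c+'0.png')
    for q in['pot','pot_rim','lid','bail','bail_pivot','knob','knob_hub','knob_arm','tin','gun_big','gun_small','tape','tin_cover','mix_cup','wrench']:
        try:print(c,q,[(np.round(d['xyz'],3).tolist(),round(d['confidence'],2)) for d in bot.spot_in(q,c)])
        except Exception as e:print(q,e)
E
```

```text
pics
{'time': 0.0, 'qpos': array([ 1.0555,  0.4942,  1.3462,  0.    ,  1.3025, -0.0955]), 'joint_velocities': array([ 0.0004, -0.0011,  0.0022,  0.001 ,  0.0012, -0.0012]), 'joint_torque': array([  0.0003, -88.2185, -38.3863,  -0.0004,   0.0105,  -0.0001]), 'ee_pos': array([0.2545, 0.5704, 0.2307]), 'tool_rot': array([-3.1403, -0.0001,  2.7218]), 'contact_force': array([ 0.2089,  0.0934, -0.6012]), 'torque': array([ 0.0188,  0.0074, -0.0002]), 'gripper_width': 0.0855471531180255}
top pot []
top pot_rim [([0.547, 0.054, 0.095], 0.79), ([0.539, 0.14, 0.178], 0.38)]
top lid [([0.309, -0.251, 0.018], 0.78), ([0.627, -0.286, 0.02], 0.7), ([0.36, -0.08, 0.018], 0.57)]
top bail [([0.542, 0.139, 0.181], 0.84)]
top bail_pivot [([0.542, 0.141, 0.174], 0.65), ([0.72, 0.297, 0.126], 0.6)]
top knob [([0.542, 0.16, 0.198], 0.87)]
top knob_hub [([0.543, 0.158, 0.195], 0.84), ([0.585, 0.377, 0.005], 0.59)]
top knob_arm [([0.542, 0.162, 0.195], 0.52)]
top tin [([0.766, 0.006, 0.12], 0.93)]
top gun_big [([0.718, 0.296, 0.127], 0.67), ([0.375, 0.157, 0.009], 0.54), ([0.765, 0.006, 0.119], 0.41)]
top gu
[... 395 characters left out ...]
0.172], 0.74)]
side pot_rim []
side lid [([0.362, -0.092, 0.017], 0.76), ([0.623, -0.299, 0.016], 0.67), ([0.313, -0.262, 0.021], 0.59)]
side bail [([0.539, 0.128, 0.172], 0.94)]
side bail_pivot [([0.541, 0.125, 0.174], 0.8)]
side knob [([0.54, 0.156, 0.196], 0.69)]
side knob_hub [([0.539, 0.155, 0.196], 0.59)]
side knob_arm [([0.537, 0.155, 0.196], 0.55)]
side tin [([0.776, -0.028, 0.088], 0.87)]
side gun_big [([0.72, 0.275, 0.093], 0.82)]
side gun_small [([0.372, 0.357, 0.092], 0.68), ([0.547, 0.011, 0.116], 0.27)]
side tape [([0.463, -0.335, 0.03], 0.91)]
side tin_cover [([0.372, 0.155, 0.008], 0.57)]
side mix_cup [([0.764, -0.252, 0.057], 0.6)]
side wrench [([0.557, 0.395, 0.005], 0.52)]
```

View pics/top0.png

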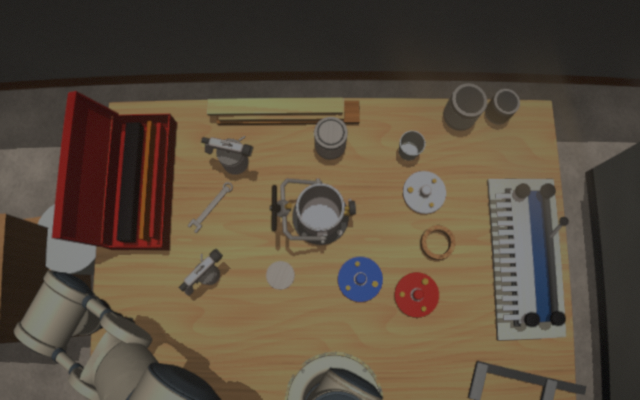

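View pics/side0.png

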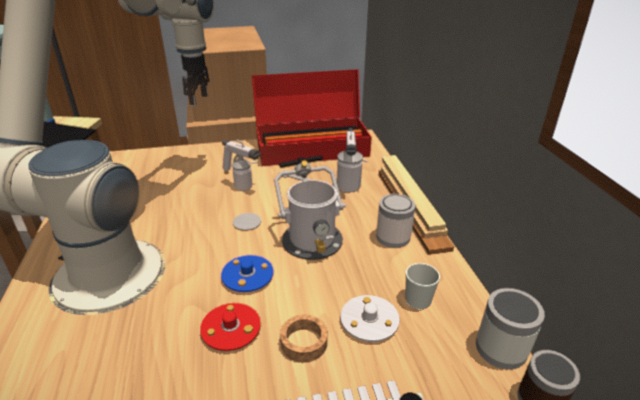

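The top picture shows the aluminium lid at about (424,192), with the blue (360,279) and red (416,295) look-alikes. The pot's mouth is at about (320,208), and the bail leans left (+y) with its T-handle at about (275,207). The side view agrees. Next I fit the pot, lid and bail finely.

```bash
python3 - <<'E'
from h import *
f=grab('top');g=grab('side')
for n,fr,q in[('t',f,'top'),('s',g,'side')]:
    for name in('lid','pot','bail','knob'):
        for i,d in enumerate(bot.silhouettes(name,q)):
            m=d['mask'];ys,xs=np.nonzero(m);print(n,name,round(d['confidence'],2),m.sum(),xs.min(),xs.max(),ys.min(),ys.max(),xs.mean().round(1),ys.mean().round(1))
print('lid plate @18',onz(f,[[424.5,192.5]],.018),'pot mouth',onz(f,[[320,208]],.165))
def crop(fr,x0,y0,w,h,s,curves):
    im=cv2.resize(fr['color'][y0:y0+h,x0:x0+w,::-1],None,fx=s,fy=s,interpolation=cv2.INTER_CUBIC)
    for P,c in curves:
        p=((proj(fr,P)-[x0,y0]+.5)*s).astype(int);cv2.polylines(im,[p.reshape(-1,1,2)],False,c,1)
    return im
t=np.linspace(0,2*np.pi,90)
def circ(c,r):return np.c_[c[0]+r*np.cos(t),c[1]+r*np.sin(t),0*t+c[2]]
pc=[.545,.030]
cv=[(circ(pc+[.165],.065),(0,255,0)),(circ(pc+[.165],.061),(0,255,0)),(circ(pc+[.008],.088),(0,255,255))]
L=[(circ([.627,-.286,.018],.068),(0,255,0)),(circ([.627,-.286,.048],.016),(0,255,0))]
a=crop(f,255,160,110,95,4,cv);b=crop(f,395,165,60,55,4,L);c=crop(g,262,145,95,115,4,cv)
W=np.zeros((600,800,3),np.uint8)
W=np.zeros((460,820,3),np.uint8);W[:380,:440]=a;W[:460,440:820]=c
cv2.imwrite('pics/c1.png',cv2.resize(W,(800,449)))
E
```

```text
t lid 0.75 1419 403 446 171 212 424.1 191.7
t lid 0.61 1615 338 382 256 301 359.8 278.7
t pot 0.67 3740 269 355 179 244 312.3 212.0
t bail 0.66 878 269 324 179 239 285.1 208.8
t bail 0.37 305 270 280 184 230 273.7 206.7
t knob 0.75 332 268 280 185 231 273.7 208.3
s lid 0.98 2330 200 260 302 350 230.2 326.6
s lid 0.73 1517 221 272 255 291 246.9 273.0
s lid 0.56 2226 340 398 294 341 369.4 317.9
s pot 0.97 5069 274 343 156 260 309.6 210.9
s bail 0.84 1056 274 343 155 218 303.6 175.9
s knob 0.51 230 279 322 156 168 299.9 161.6
lid plate @18 [[ 0.6242 -0.287   0.018 ]] pot mouth [[0.5483 0.0375 0.165 ]]
```

View pics/c1.png

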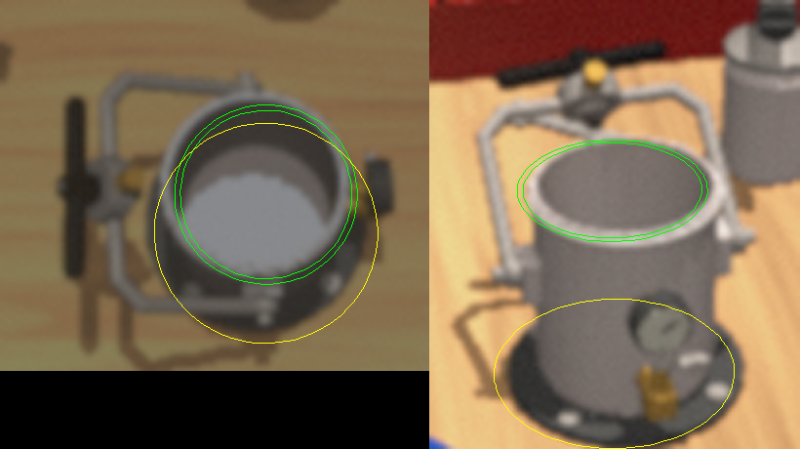

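The rim in the picture sits about 3 px right of my drawn circles, which puts the pot near (0.55, 0.036) with yaw about 0. I'll work out a hover over it for a wrist look.

```bash
python3 - <<'E'
from h import *
f=grab('top');g=grab('side');w=grab('wrist')
print(np.array(w['mount']),np.array(w['mtx']))
print('rim top',onz(f,[[320.5,206.8]],.165),'side',onz(g,[[262+625/3.902-.5,145+189/3.902-.5]],.165))
print('lid',onz(f,[[424.1,191.7]],.018),'side',onz(g,[[369.4,318.5]],.020))
print(rows_to([.55,.036,.45],[np.pi,0,np.pi/2]))
E
```

```text
[[-0.0002  0.9462  0.3235  0.0838]
 [ 1.     -0.0001  0.001   0.0004]
 [ 0.001   0.3235 -0.9462 -0.1422]
 [ 0.      0.      0.      1.    ]] [[355.0429   0.     314.9114]
 [  0.     355.0429 203.8129]
 [  0.       0.       1.    ]]
rim top [[0.5517 0.0361 0.165 ]] side [[ 0.8424 -0.0283  0.165 ]]
lid [[ 0.6268 -0.2858  0.018 ]] side [[ 0.6257 -0.2989  0.02  ]]
(array([-487.6, -368. , -218.7]), array([ 0.0001, -0.    ,  1.151 ]))
```

```bash
python3 -m jog '[{"x":-20,"y":-15,"z":-20,"wz":0.05},{"x":-55,"y":-40,"z":-50,"wz":0.15},{"x":-95,"y":-70,"z":-80,"wz":0.28},{"x":-135,"y":-100,"z":-110,"wz":0.4},{"x":-175,"y":-130,"z":-140,"wz":0.53},{"x":-213,"y":-160,"z":-160,"wz":0.66},{"x":-252,"y":-190,"z":-168,"wz":0.78},{"x":-290,"y":-219,"z":-168,"wz":0.9},{"x":-330,"y":-249,"z":-168,"wz":1.0},{"x":-370,"y":-279,"z":-168,"wz":1.1},{"x":-410,"y":-309,"z":-168,"wz":1.15},{"x":-450,"y":-339,"z":-168,"wz":1.151}]' 0.9
python3 -c "
from h import *
print(rows_to([.55,.036,.40],[np.pi,0,np.pi/2]))"
```

```text
(array([-487.6, -368. , -168.7]), array([ 0.0001, -0.    ,  1.151 ]))validation failed for argument at $[0]...
```

```bash
python3 -m jog '[{"x":-20,"y":-15,"z":-20,"wx":0,"wy":0,"wz":0.05},{"x":-55,"y":-40,"z":-50,"wx":0,"wy":0,"wz":0.15},{"x":-95,"y":-70,"z":-80,"wx":0,"wy":0,"wz":0.28},{"x":-135,"y":-100,"z":-110,"wx":0,"wy":0,"wz":0.4},{"x":-175,"y":-130,"z":-140,"wx":0,"wy":0,"wz":0.53},{"x":-213,"y":-160,"z":-160,"wx":0,"wy":0,"wz":0.66},{"x":-252,"y":-190,"z":-168,"wx":0,"wy":0,"wz":0.78},{"x":-290,"y":-219,"z":-168,"wx":0,"wy":0,"wz":0.9},{"x":-330,"y":-249,"z":-168,"wx":0,"wy":0,"wz":1.0},{"x":-370,"y":-279,"z":-168,"wx":0,"wy":0,"wz":1.1},{"x":-410,"y":-309,"z":-168,"wx":0,"wy":0,"wz":1.15},{"x":-450,"y":-339,"z":-168,"wx":0,"wy":0,"wz":1.151}]' 0.9
python3 -c "
from h import *
print(rows_to([.55,.036,.40],[np.pi,0,np.pi/2]))"
```

```text
time: 3.45
ee_pos: [0.5156, 0.0982, 0.3995]
tool_rot: [3.141, -0.0, 1.569]
contact_force: [1.1, 1.1, -0.3]
gripper_width: 0.0766
(array([-62.2,  34.5,  -0.4]), array([ 0.0006, -0.0001, -0.0022]))
```

```bash
python3 - <<'E'
from h import *
st=bot.read_state();f=grab('wrist','w1.png')
np.save('w1st.npy',np.r_[st['ee_pos'],st['tool_rot']])
for q in['pot_rim','knob_hub','bail_pivot','knob_arm','bail','knob']:print(q,[(np.round(d['xyz'],4).tolist(),round(d['confidence'],2)) for d in bot.spot_in(q,'wrist')])
im=f['color'][:,:,::-1].copy();t=np.linspace(0,2*np.pi,120)
for r,z in((.065,.165),(.061,.165),(.088,.008)):
    p=proj(f,np.c_[.5517+r*np.cos(t),.0361+r*np.sin(t),0*t+z],st).astype(int);cv2.polylines(im,[p.reshape(-1,1,2)],True,(0,255,0),1)
cv2.imwrite('pics/w1o.png',im)
E
```

```text
pot_rim [([0.5549, 0.0521, 0.1292], 0.74)]
knob_hub [([0.5446, 0.1645, 0.1983], 0.69)]
bail_pivot [([0.5473, 0.1403, 0.1937], 0.81)]
knob_arm [([0.5495, 0.1619, 0.1981], 0.61)]
bail [([0.5443, 0.1441, 0.1898], 0.62)]
knob [([0.5491, 0.1625, 0.2002], 0.75)]
```

View pics/w1o.png

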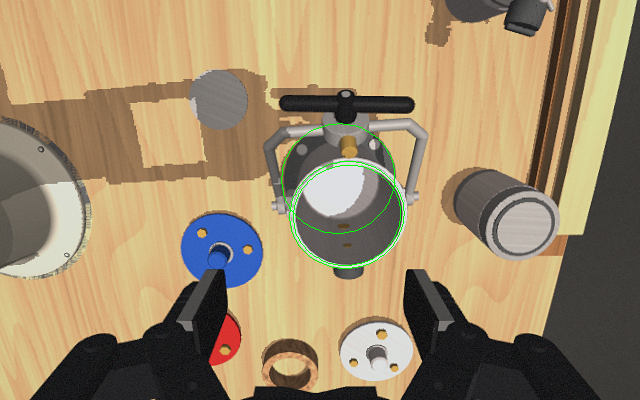

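The wrist view shows the rim matching the drawn circles to about 2 px, the T-bar from (280,103) to (415,104), the hinge ends at (278,207) and (413,197), and the lid at (377,352). The hinge slope suggests a pot yaw of about +0.07. I'll refine this numerically.

```bash
python3 - <<'E'
from h import *
from scipy.optimize import minimize
v=np.load('w1st.npy');st=dict(ee_pos=v[:3],tool_rot=v[3:])
f=grab('wrist');f['color']=cv2.imread('pics/w1.png')[:,:,::-1];G=cv2.GaussianBlur(cv2.cvtColor(f['color'],cv2.COLOR_RGB2GRAY),(0,0),1).astype(np.float32)
t=np.linspace(0,2*np.pi,180)
def ring(c,r,z):
    p=proj(f,np.c_[c[0]+r*np.cos(t),c[1]+r*np.sin(t),0*t+z],st).astype(np.float32);return cv2.remap(G,p[:,0],p[:,1],cv2.INTER_LINEAR).ravel()
def cost(c):return -(2*ring(c,.063,.165)-ring(c,.0585,.165)-ring(c,.0675,.165)).mean()
b=min((minimize(cost,[.5517+dx,.0361+dy],method='Nelder-Mead',options=dict(initial_simplex=[[.5517+dx,.0361+dy],[.5547+dx,.0361+dy],[.5517+dx,.0391+dy]])) for dx in(-.003,0,.003) for dy in(-.003,0,.003)),key=lambda r:r.fun);print('rim',b.x,b.fun)
h=onz(f,[[278,207],[413,197]],.105,st);print('hinge',h,np.arctan2(*(h[1]-h[0])[[1,0]]))
c=onz(f,[[281,130],[412,122]],.165,st);print('corners',c,np.arctan2(*(c[1]-c[0])[[1,0]]))
c=onz(f,[[280,103],[415,104]],.188,st);print('bar',c,c.mean(0),np.arctan2(*(c[1]-c[0])[[1,0]]))
g=onz(f,[[348,272]],.11,st);print('gauge',g)
print('boss',onz(f,[[376,352]],.048,st),'plate?',onz(f,[[376,351]],.018,st))
f=grab('top');c=onz(f,[[273.8,185],[273.8,231]],.188);print(c)
E
```

```text
rim [0.5535 0.0373] -128.3837432861328
hinge [[0.467  0.0282 0.105 ]
 [0.6424 0.0415 0.105 ]] 0.07566402143212855
corners [[0.4798 0.135  0.165 ]
 [0.6169 0.1432 0.165 ]] 0.05971230392445349
bar [[0.4818 0.1637 0.188 ]
 [0.6123 0.1627 0.188 ]] [0.5471 0.1632 0.188 ] -0.0071496691808425
gauge [[ 0.5606 -0.0654  0.11  ]]
boss [[ 0.6205 -0.2592  0.048 ]] plate? [[ 0.6268 -0.2836  0.018 ]]
[[0.6094 0.1647 0.188 ]
 [0.4809 0.1631 0.188 ]]
```

```bash
python3 -m jog '[{"x":-20,"y":6,"z":10,"wx":0,"wy":0,"wz":0.02},{"x":-60,"y":18,"z":25,"wx":0,"wy":0,"wz":0.04},{"x":-102,"y":30,"z":45,"wx":0,"wy":0,"wz":0.06},{"x":-144,"y":42,"z":65,"wx":0,"wy":0,"wz":0.08},{"x":-186,"y":54,"z":85,"wx":0,"wy":0,"wz":0.1},{"x":-228,"y":66,"z":107,"wx":0,"wy":0,"wz":0.12},{"x":-270,"y":78,"z":130,"wx":0,"wy":0,"wz":0.14},{"x":-310,"y":90,"z":155,"wx":0,"wy":0,"wz":0.16},{"x":-345,"y":101,"z":178,"wx":0,"wy":0,"wz":0.17},{"x":-372,"y":108,"z":193,"wx":0,"wy":0,"wz":0.17},{"x":-383,"y":111,"z":200,"wx":0,"wy":0,"wz":0.17},{"x":-383,"y":111,"z":200,"wx":0,"wy":0,"wz":0.17}]' 1
python3 - <<'E'
from h import *
from scipy.optimize import minimize
st=bot.read_state();f=grab('wrist','w2.png')
print(st['ee_pos'],st['tool_rot'],[(np.round(d['xyz'],4),d['confidence']) for d in bot.spot_in('lid','wrist')])
G=cv2.GaussianBlur(cv2.cvtColor(f['color'],cv2.COLOR_RGB2GRAY),(0,0),1).astype(np.float32)
t=np.linspace(0,2*np.pi,180)
im=f['color'][:,:,::-1].copy()
for r,z in((.068,.018),(.016,.048),(.016,.018)):
    p=proj(f,np.c_[.627+r*np.cos(t),-.285+r*np.sin(t),0*t+z],st).astype(int);cv2.polylines(im,[p.reshape(-1,1,2)],True,(0,255,0),1)
cv2.imwrite('pics/w2o.png',im)
E
```

```text
time: 5.1
ee_pos: [0.6262, -0.2815, 0.1983]
tool_rot: [-3.14, -0.001, 1.402]
contact_force: [-0.3, 0.6, 0.0]
gripper_width: 0.0854
[ 0.6262 -0.2815  0.1983] [-3.1403 -0.0006  1.4023] [(array([ 0.3435, -0.2575,  0.0193]), 0.89), (array([ 0.3927, -0.117 ,  0.0209]), 0.81), (array([ 0.6279, -0.2805,  0.0173]), 0.77)]
```

View pics/w2o.png

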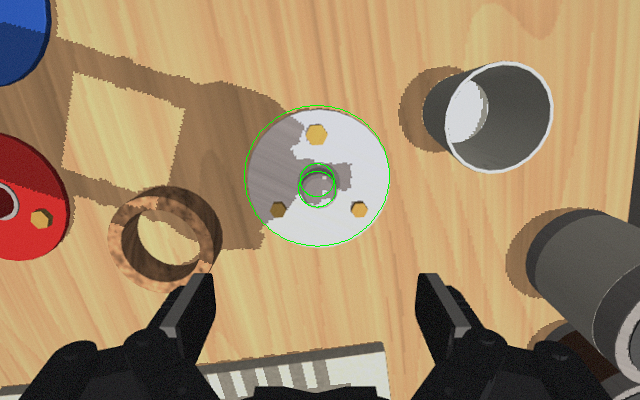

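The drawn lid circles match to about 1 px, and the plugs at (316,134), (278,210) and (359,210) are clear of the jaw axis. I'll descend and grip.

```bash
python3 -m jog '[{"x":-4,"y":1.5,"z":25,"wx":0,"wy":0,"wz":0},{"x":-4.3,"y":1.5,"z":65,"wx":0,"wy":0,"wz":0},{"x":-4.3,"y":1.5,"z":105,"wx":0,"wy":0,"wz":0},{"x":-4.3,"y":1.5,"z":135,"wx":0,"wy":0,"wz":0},{"x":-4.3,"y":1.5,"z":155,"wx":0,"wy":0,"wz":0},{"x":-4.3,"y":1.5,"z":168,"wx":0,"wy":0,"wz":0},{"x":-4.3,"y":1.5,"z":174,"wx":0,"wy":0,"wz":0},{"x":-4.3,"y":1.5,"z":176,"wx":0,"wy":0,"wz":0},{"x":-4.3,"y":1.5,"z":176,"wx":0,"wy":0,"wz":0}]' 1 60 && python3 -m jog '[{"x":0,"y":0,"z":0,"wx":0,"wy":0,"wz":0},{"x":0,"y":0,"z":0,"wx":0,"wy":0,"wz":0},{"x":0,"y":0,"z":0,"wx":0,"wy":0,"wz":0},{"x":0,"y":0,"z":0,"wx":0,"wy":0,"wz":0},{"x":0,"y":0,"z":0,"wx":0,"wy":0,"wz":0},{"x":0,"y":0,"z":0,"wx":0,"wy":0,"wz":0},{"x":0,"y":0,"z":0,"wx":0,"wy":0,"wz":0},{"x":0,"y":0,"z":0,"wx":0,"wy":0,"wz":0}]' 0 70
```

```text
time: 6.1
ee_pos: [0.6279, -0.2845, 0.0251]
tool_rot: [3.14, 0.0, 1.404]
contact_force: [-0.4, -0.2, 0.4]
gripper_width: 0.0853
time: 6.9
ee_pos: [0.6282, -0.2846, 0.0259]
tool_rot: [3.139, 0.0, 1.404]
contact_force: [-1.8, 1.3, 8.8]
gripper_width: 0.0294
```

```bash
python3 -m jog '[{"x":0,"y":0,"z":-3,"wx":0,"wy":0,"wz":0},{"x":0,"y":0,"z":-10,"wx":0,"wy":0,"wz":0},{"x":0,"y":0,"z":-25,"wx":0,"wy":0,"wz":0},{"x":0,"y":0,"z":-50,"wx":0,"wy":0,"wz":0},{"x":0,"y":0,"z":-80,"wx":0,"wy":0,"wz":0},{"x":0,"y":0,"z":-110,"wx":0,"wy":0,"wz":0},{"x":0,"y":0,"z":-140,"wx":0,"wy":0,"wz":0},{"x":0,"y":0,"z":-165,"wx":0,"wy":0,"wz":0},{"x":0,"y":0,"z":-185,"wx":0,"wy":0,"wz":0},{"x":0,"y":0,"z":-197,"wx":0,"wy":0,"wz":0},{"x":0,"y":0,"z":-200,"wx":0,"wy":0,"wz":0},{"x":0,"y":0,"z":-200,"wx":0,"wy":0,"wz":0}]'
python3 - <<'E'
from h import *
st=bot.read_state();f=grab('wrist','w3.png');print(st['ee_pos'],st['contact_force'],st['torque'],st['gripper_width'])
cv2.imwrite('pics/w3c.png',f['color'][:,:,::-1][200:400,120:520])
# candidate: lid plate centre on tool axis, plate top at h above TCP plane
Rt=R.from_euler('xyz',st['tool_rot'])
G=cv2.GaussianBlur(cv2.cvtColor(f['color'],cv2.COLOR_RGB2GRAY),(0,0),1)
E
```

```text
time: 8.1
ee_pos: [0.6275, -0.2844, 0.2259]
tool_rot: [3.139, 0.0, 1.404]
contact_force: [-0.3, -0.2, -4.5]
gripper_width: 0.0298
[ 0.6275 -0.2844  0.2259] [-0.3    -0.2165 -4.4707] [-0.0254  0.0263  0.0495] 0.029798028021465976
```

View pics/w3.png

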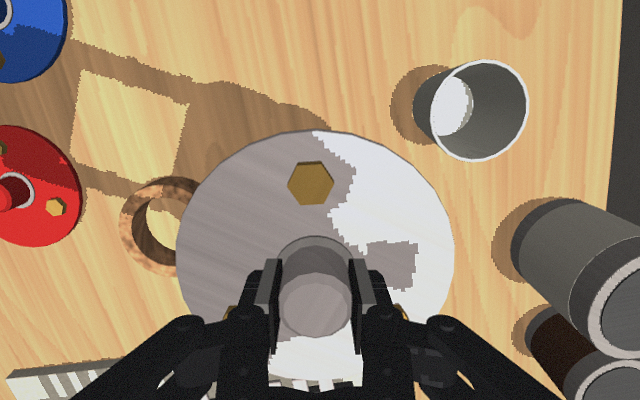

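The lid is held level by its boss, weighing about 0.46 kg (plate edges at x 176 and 455, top at y 131). I'll fit its offset in the tool frame and plan the path to the pot.

```bash
python3 - <<'E'
from h import *
from scipy.optimize import least_squares
st=bot.read_state();f=grab('wrist');T=R.from_euler('xyz',st['tool_rot']);o=st['ee_pos']
t=np.linspace(0,2*np.pi,400)
def pr(c,h,r=.068):
    P=np.c_[c[0]+r*np.cos(t),c[1]+r*np.sin(t),0*t+h];return proj(f,o+T.apply(P),st)
for h in(.006,.008,.010):
    s=least_squares(lambda c:[pr(c,h)[:,0].min()-175.5,pr(c,h)[:,0].max()-455,pr(c,h)[:,1].min()-130.5],[0,0]);print(h,s.x*1000,s.fun)
print(rows_to([.5535,.0373,.30],[np.pi,0,np.pi/2-.17]))
E
```

```text
0.006 [-3.3315 -0.2669] [-3.5218  3.5221  0.8306]
0.008 [-3.43   -0.2653] [-1.9106  1.9108  0.4457]
0.01 [-3.5311 -0.2636] [-0.334   0.334   0.0771]
(array([ 304.8, -126. ,  -75.3]), array([ 0.0009, -0.0002,  0.003 ]))
```

```bash
python3 -m jog '[{"x":8,"y":-3,"z":-15,"wx":0,"wy":0,"wz":0},{"x":30,"y":-12,"z":-40,"wx":0,"wy":0,"wz":0},{"x":65,"y":-27,"z":-60,"wx":0,"wy":0,"wz":0},{"x":105,"y":-43,"z":-72,"wx":0,"wy":0,"wz":0},{"x":147,"y":-60,"z":-75,"wx":0,"wy":0,"wz":0},{"x":189,"y":-78,"z":-75,"wx":0,"wy":0,"wz":0},{"x":231,"y":-95,"z":-75,"wx":0,"wy":0,"wz":0},{"x":265,"y":-109,"z":-75,"wx":0,"wy":0,"wz":0},{"x":288,"y":-119,"z":-75,"wx":0,"wy":0,"wz":0},{"x":301,"y":-124,"z":-75,"wx":0,"wy":0,"wz":0},{"x":307,"y":-126.4,"z":-75,"wx":0,"wy":0,"wz":0},{"x":307,"y":-126.4,"z":-75,"wx":0,"wy":0,"wz":0}]'
python3 -c "
from h import *
print(bot.read_state()['contact_force'],rows_to([.5534,.0395,.20],[np.pi,0,np.pi/2-.17]))"
```

```text
time: 9.4
ee_pos: [0.5535, 0.0397, 0.2999]
tool_rot: [3.14, -0.0, 1.404]
contact_force: [-0.3, -0.1, -4.8]
gripper_width: 0.0295
[-0.3137 -0.1026 -4.8462] (array([-0.3, -0.1, 99.9]), array([ 0.0011, -0.0002,  0.0035]))
```

```bash
python3 -m jog '[{"x":0,"y":0,"z":12,"wx":0,"wy":0,"wz":0},{"x":0,"y":0,"z":35,"wx":0,"wy":0,"wz":0},{"x":0,"y":0,"z":60,"wx":0,"wy":0,"wz":0},{"x":0,"y":0,"z":80,"wx":0,"wy":0,"wz":0},{"x":0,"y":0,"z":92,"wx":0,"wy":0,"wz":0},{"x":0,"y":0,"z":98,"wx":0,"wy":0,"wz":0},{"x":0,"y":0,"z":100,"wx":0,"wy":0,"wz":0},{"x":0,"y":0,"z":100,"wx":0,"wy":0,"wz":0}]' && python3 -m jog '[{"x":0,"y":0,"z":2,"wx":0,"wy":0,"wz":0},{"x":0,"y":0,"z":4,"wx":0,"wy":0,"wz":0},{"x":0,"y":0,"z":6,"wx":0,"wy":0,"wz":0},{"x":0,"y":0,"z":8,"wx":0,"wy":0,"wz":0},{"x":0,"y":0,"z":10,"wx":0,"wy":0,"wz":0},{"x":0,"y":0,"z":10,"wx":0,"wy":0,"wz":0}]'
```

```text
time: 10.2
ee_pos: [0.5539, 0.0395, 0.2002]
tool_rot: [3.14, -0.0, 1.404]
contact_force: [0.4, 0.8, -3.8]
gripper_width: 0.03
time: 10.8
ee_pos: [0.5538, 0.0396, 0.1899]
tool_rot: [3.14, -0.0, 1.404]
contact_force: [0.4, 0.2, -4.0]
gripper_width: 0.0294
```

```bash
python3 -m jog '[{"x":0,"y":0,"z":1,"wx":0,"wy":0,"wz":0},{"x":0,"y":0,"z":2,"wx":0,"wy":0,"wz":0},{"x":0,"y":0,"z":3,"wx":0,"wy":0,"wz":0},{"x":0,"y":0,"z":4,"wx":0,"wy":0,"wz":0},{"x":0,"y":0,"z":4,"wx":0,"wy":0,"wz":0}]' &&  python3 -m jog '[{"x":0,"y":0,"z":1,"wx":0,"wy":0,"wz":0},{"x":0,"y":0,"z":2,"wx":0,"wy":0,"wz":0},{"x":0,"y":0,"z":2.5,"wx":0,"wy":0,"wz":0}]'
```

```text
time: 11.3
ee_pos: [0.5537, 0.0396, 0.1858]
tool_rot: [3.141, -0.0, 1.404]
contact_force: [0.4, 0.4, -4.7]
gripper_width: 0.0297
time: 11.6
ee_pos: [0.5537, 0.0396, 0.1832]
tool_rot: [3.141, -0.0, 1.404]
contact_force: [-1.1, 0.4, -4.4]
gripper_width: 0.0295
```

```bash
python3 -m jog '[{"x":0,"y":0,"z":0.7,"wx":0,"wy":0,"wz":0},{"x":0,"y":0,"z":1.4,"wx":0,"wy":0,"wz":0},{"x":0,"y":0,"z":1.4,"wx":0,"wy":0,"wz":0}]' &&  python3 -m jog '[{"x":0,"y":0,"z":0.6,"wx":0,"wy":0,"wz":0},{"x":0,"y":0,"z":1,"wx":0,"wy":0,"wz":0},{"x":0,"y":0,"z":1,"wx":0,"wy":0,"wz":0}]'
```

```text
time: 11.9
ee_pos: [0.5536, 0.0395, 0.1816]
tool_rot: [3.141, -0.0, 1.404]
contact_force: [-0.2, -0.1, -3.0]
gripper_width: 0.0296
time: 12.2
ee_pos: [0.5536, 0.0395, 0.1809]
tool_rot: [3.141, -0.0, 1.404]
contact_force: [-2.5, -0.2, 2.3]
gripper_width: 0.0294
```

Contact came at TCP z ≈ 0.1815, which matches a fully seated lid (0.181–0.183 expected); landing on the rim would have shown 10 mm higher. Releasing and rising.

```bash
python3 -m jog '[{"x":0,"y":0,"z":0,"wx":0,"wy":0,"wz":0},{"x":0,"y":0,"z":0,"wx":0,"wy":0,"wz":0},{"x":0,"y":0,"z":0,"wx":0,"wy":0,"wz":0},{"x":0,"y":0,"z":0,"wx":0,"wy":0,"wz":0},{"x":0,"y":0,"z":0,"wx":0,"wy":0,"wz":0},{"x":0,"y":0,"z":0,"wx":0,"wy":0,"wz":0}]' 0.9 && python3 -m jog '[{"x":0,"y":0,"z":-5,"wx":0,"wy":0,"wz":0},{"x":0,"y":0,"z":-20,"wx":0,"wy":0,"wz":0},{"x":0,"y":0,"z":-50,"wx":0,"wy":0,"wz":0},{"x":0,"y":0,"z":-90,"wx":0,"wy":0,"wz":0},{"x":0,"y":0,"z":-130,"wx":0,"wy":0,"wz":0},{"x":0,"y":0,"z":-165,"wx":0,"wy":0,"wz":0},{"x":0,"y":0,"z":-190,"wx":0,"wy":0,"wz":0},{"x":0,"y":0,"z":-200,"wx":0,"wy":0,"wz":0},{"x":0,"y":0,"z":-200,"wx":0,"wy":0,"wz":0}]'
python3 - <<'E'
from h import *
st=bot.read_state();f=grab('wrist','w4.png');s=grab('side','s4.png')
im=f['color'][:,:,::-1].copy();t=np.linspace(0,2*np.pi,120)
for fr,ss,i in((f,st,im),(s,None,s['color'][:,:,::-1].copy())):
    for r,z in((.068,.173),(.016,.203),(.065,.165)):
        p=proj(fr,np.c_[.5535+r*np.cos(t),.0373+r*np.sin(t),0*t+z],ss)
        if ss is None: p=(p-[262,130]+.5)*3.5;
        else: cv2.polylines(im,[p.astype(int).reshape(-1,1,2)],True,(0,255,0),1)
c=cv2.resize(s['color'][130:250,262:362,::-1],None,fx=3.3,fy=3.33,interpolation=cv2.INTER_CUBIC)
W=np.zeros((400,800,3),np.uint8);W[:,:470]=im[:,120:590];W[:,470:]=c[:400,:330];cv2.imwrite('pics/c4.png',W)
print('hub',[(np.round(d['xyz'],4),d['confidence']) for d in bot.spot_in('knob_hub','wrist')])
E
```

```text
time: 12.8
ee_pos: [0.5537, 0.0395, 0.1809]
tool_rot: [3.141, -0.0, 1.404]
contact_force: [0.4, 0.3, 1.3]
gripper_width: 0.0769
time: 13.7
ee_pos: [0.5538, 0.0396, 0.3819]
tool_rot: [3.139, -0.0, 1.404]
contact_force: [0.7, -0.3, 0.1]
gripper_width: 0.0774
hub [(array([0.5492, 0.1657, 0.1948]), 0.8)]
```

View pics/c4.png

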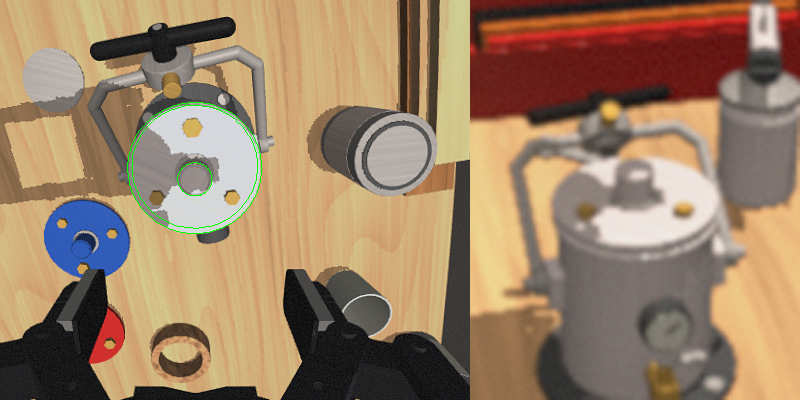

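The lid sits centred in its projected seat circles (boss at (195,178) in the left panel) and level in the side view. Now I move to the outer side of the bail with the fingers shut and pushing width along x.

```bash
python3 -m jog '[{"x":8,"y":-2,"z":0,"wx":0,"wy":0,"wz":-0.12},{"x":25,"y":-5,"z":0,"wx":0,"wy":0,"wz":-0.26},{"x":45,"y":-9,"z":5,"wx":0,"wy":0,"wz":-0.4},{"x":65,"y":-14,"z":15,"wx":0,"wy":0,"wz":-0.55},{"x":85,"y":-18,"z":30,"wx":0,"wy":0,"wz":-0.7},{"x":105,"y":-22,"z":45,"wx":0,"wy":0,"wz":-0.84},{"x":125,"y":-27,"z":60,"wx":0,"wy":0,"wz":-0.98},{"x":143,"y":-31,"z":75,"wx":0,"wy":0,"wz":-1.13},{"x":160,"y":-34,"z":90,"wx":0,"wy":0,"wz":-1.28},{"x":171,"y":-37,"z":105,"wx":0,"wy":0,"wz":-1.42},{"x":179,"y":-38,"z":116,"wx":0,"wy":0,"wz":-1.57},{"x":181,"y":-38.6,"z":120,"wx":0,"wy":0,"wz":-1.7}]' 0
python3 - <<'E'
from h import *
print(rows_to([.546,.220,.186],[np.pi,0,np.pi+.065]))
E
```

```text
time: 15.05
ee_pos: [0.5434, 0.225, 0.2565]
tool_rot: [-3.14, -0.005, 3.111]
contact_force: [-0.1, -0.5, 0.2]
gripper_width: -0.0004
(array([-3.2, -4.8, 70.5]), array([-0.001 , -0.0055, -0.0956]))
```

```bash
python3 -m jog '[{"x":-1,"y":-1,"z":15,"wx":0,"wy":0,"wz":-0.05},{"x":-3,"y":-3,"z":40,"wx":0,"wy":0,"wz":-0.09},{"x":-3.2,"y":-5,"z":60,"wx":0,"wy":0,"wz":-0.095},{"x":-3.2,"y":-5,"z":70,"wx":0,"wy":0,"wz":-0.095},{"x":-3.2,"y":-5,"z":70,"wx":0,"wy":0,"wz":-0.095}]'
python3 - <<'E'
from h import *
f=grab('wrist','w5.png');s=grab('side','s5.png')
W=np.zeros((400,800,3),np.uint8);W[:,:470]=f['color'][:,85:555,::-1];W[:,470:]=cv2.resize(s['color'][120:220,262:345,::-1],(330,400),interpolation=cv2.INTER_CUBIC);cv2.imwrite('pics/c5.png',W)
E
```

```text
time: 15.55
ee_pos: [0.5449, 0.2195, 0.1846]
tool_rot: [-3.14, -0.009, -3.078]
contact_force: [-0.5, -0.3, 0.3]
gripper_width: -0.0001
```

View pics/c5.png

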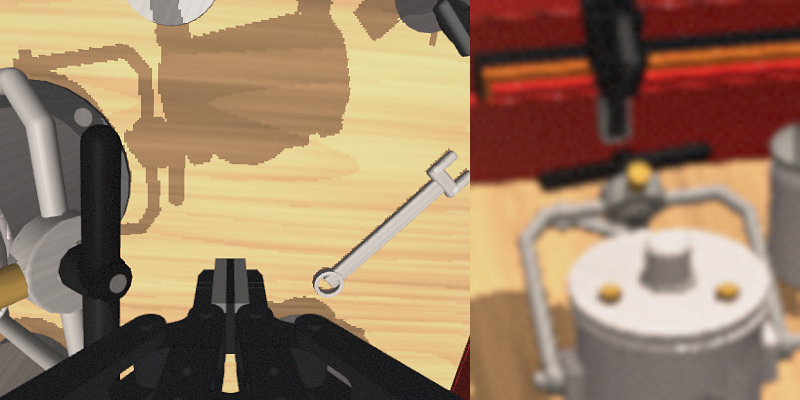

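The fingertips (left panel (230,265)) line up with the hub (95,270), and the bar is parallel to them. I push the bail up along its arc.

```bash
python3 -m jog '[{"x":0,"y":-20,"z":0,"wx":0,"wy":0,"wz":0},{"x":0,"y":-36,"z":0,"wx":0,"wy":0,"wz":0},{"x":0,"y":-45,"z":-11,"wx":0,"wy":0,"wz":0},{"x":0,"y":-55,"z":-23,"wx":0,"wy":0,"wz":0},{"x":0,"y":-67,"z":-33,"wx":0,"wy":0,"wz":0},{"x":0,"y":-78,"z":-42,"wx":0,"wy":0,"wz":0},{"x":0,"y":-92,"z":-51,"wx":0,"wy":0,"wz":0},{"x":0,"y":-105,"z":-57,"wx":0,"wy":0,"wz":0},{"x":0,"y":-120,"z":-63,"wx":0,"wy":0,"wz":0},{"x":0,"y":-134,"z":-66,"wx":0,"wy":0,"wz":0},{"x":0,"y":-134,"z":-66,"wx":0,"wy":0,"wz":0}]' 0
python3 - <<'E'
from h import *
st=bot.read_state();f=grab('wrist','w6.png');
print(bot.read_state()['contact_force'],[(np.round(d['xyz'],4),d['confidence']) for d in bot.spot_in('knob_hub','wrist')])
E
```

```text
time: 16.75
ee_pos: [0.5554, 0.0843, 0.2532]
tool_rot: [-3.14, -0.005, -3.079]
contact_force: [0.3, 0.5, 0.3]
gripper_width: -0.0002
[ 0.3    -0.663  -0.1676] [(array([0.5426, 0.1558, 0.2043]), 0.91)]
```

View pics/w6.png

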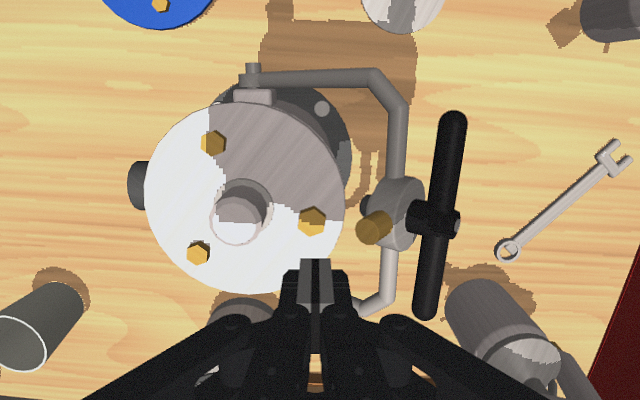

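The fingers slid over the hub: the bail still leans, with its hub at (450,222) in the picture. The leaning hub's outer rim is lower than I assumed. I'll go back over it and start lower.

```bash
python3 -m jog '[{"x":0,"y":15,"z":-8,"wx":0,"wy":0,"wz":0},{"x":0,"y":45,"z":-8,"wx":0,"wy":0,"wz":0},{"x":0,"y":80,"z":-8,"wx":0,"wy":0,"wz":0},{"x":0,"y":110,"z":-8,"wx":0,"wy":0,"wz":0},{"x":0,"y":130,"z":0,"wx":0,"wy":0,"wz":0},{"x":0,"y":136,"z":20,"wx":0,"wy":0,"wz":0},{"x":0,"y":136,"z":50,"wx":0,"wy":0,"wz":0},{"x":0,"y":136,"z":74,"wx":0,"wy":0,"wz":0},{"x":0,"y":136,"z":82,"wx":0,"wy":0,"wz":0},{"x":0,"y":136,"z":82,"wx":0,"wy":0,"wz":0}]'  && python3 -m jog '[{"x":0,"y":-10,"z":0,"wx":0,"wy":0,"wz":0},{"x":0,"y":-20,"z":0,"wx":0,"wy":0,"wz":0},{"x":0,"y":-27,"z":0,"wx":0,"wy":0,"wz":0},{"x":0,"y":-33,"z":-2,"wx":0,"wy":0,"wz":0},{"x":0,"y":-37,"z":-8,"wx":0,"wy":0,"wz":0}]'
```

```text
time: 17.85
ee_pos: [0.5452, 0.2222, 0.17]
tool_rot: [-3.141, -0.008, -3.077]
contact_force: [-0.5, 0.3, -0.2]
gripper_width: -0.0
time: 18.35
ee_pos: [0.5476, 0.1844, 0.1783]
tool_rot: [-3.141, -0.008, -3.078]
contact_force: [-0.0, 0.0, -0.5]
gripper_width: 0.0002
```

```bash
python3 -m jog '[{"x":0,"y":-3,"z":0,"wx":0,"wy":0,"wz":0},{"x":0,"y":-6,"z":0,"wx":0,"wy":0,"wz":0},{"x":0,"y":-8,"z":0,"wx":0,"wy":0,"wz":0}]'
python3 - <<'E'
from h import *
st=bot.read_state();f=grab('wrist','w7.png');print(st['contact_force'])
print(bot.read_state()['contact_force'],[(np.round(d['xyz'],4),d['confidence']) for d in bot.spot_in('knob_hub','wrist')])
E
```

```text
time: 18.65
ee_pos: [0.5488, 0.1787, 0.1794]
tool_rot: [3.138, -0.006, -3.079]
contact_force: [-4.2, 28.6, 14.5]
gripper_width: -0.0004
[-4.169  28.6027 14.4652]
[-4.3349 24.1883 11.907 ] []
```

Contact, but with no motion: the upright finger presses on the leaning hub's end face (28 N sideways, 14 N up on the tool), so almost no swing torque results. Pushing the bail itself is better. I'll go at the crossbar's corner at pot x ≈ +83 mm, outside the T-bar's end.

```bash
python3 -m jog '[{"x":0,"y":8,"z":0,"wx":0,"wy":0,"wz":0},{"x":0,"y":14,"z":-15,"wx":0,"wy":0,"wz":0},{"x":0,"y":14,"z":-45,"wx":0,"wy":0,"wz":0},{"x":-15,"y":10,"z":-70,"wx":0,"wy":0,"wz":0},{"x":-40,"y":5,"z":-75,"wx":0,"wy":0,"wz":0},{"x":-65,"y":0,"z":-75,"wx":0,"wy":0,"wz":0},{"x":-79,"y":-4,"z":-68,"wx":0,"wy":0,"wz":0},{"x":-79,"y":-5,"z":-45,"wx":0,"wy":0,"wz":0},{"x":-79,"y":-5,"z":-40,"wx":0,"wy":0,"wz":0}]'
python3 - <<'E'
from h import *
st=bot.read_state();f=grab('wrist','w8.png');print(st['contact_force'],rows_to([.6275,.178,.145],[np.pi,0,np.pi+.065]))
im=f['color'][:,:,::-1].copy()
uy=np.array([-.065,.998,0]);ux=np.array([.998,.065,0]);o=np.array([.5535,.0373,.105])
for a,c in((1.0,(0,255,0)),(.9,(0,0,255))):
    b=uy*np.sin(a)+np.array([0,0,np.cos(a)])
    P=[o-ux*.082,o-ux*.082+b*.103,o-ux*.062+b*.123,o+ux*.062+b*.123,o+ux*.082+b*.103,o+ux*.082]
    cv2.polylines(im,[proj(f,P,st).astype(int).reshape(-1,1,2)],False,c,1)
cv2.imwrite('pics/w8o.png',im)
E
```

```text
time: 19.65
ee_pos: [0.6267, 0.1783, 0.2159]
tool_rot: [3.138, -0.01, -3.079]
contact_force: [-0.8, -0.2, -0.6]
gripper_width: -0.0001
[-0.8488 -0.1742 -0.5842] (array([-1.6, -0.8, 71.3]), array([ 0.0032, -0.0103, -0.0019]))
```

View pics/w8o.png

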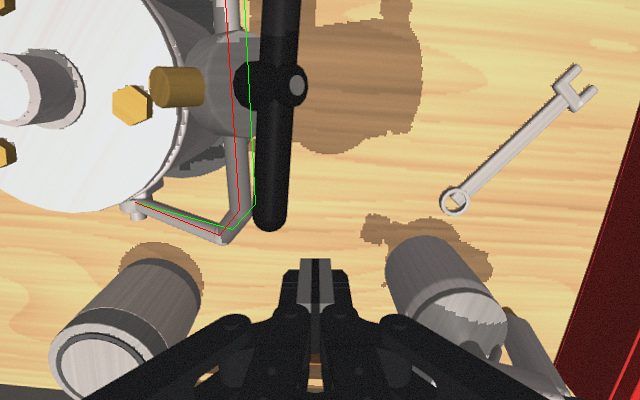

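The projected bail model matches at a lean of about 0.9, with the corner at (225,238) and the T-bar's end at (268,225), clear of the fingertip. I lower and push in small steps.

```bash
python3 -m jog '[{"x":-2,"y":0,"z":15,"wx":0,"wy":0.0,"wz":0},{"x":-3.5,"y":0,"z":40,"wx":0,"wy":0,"wz":0},{"x":-3.5,"y":0,"z":58,"wx":0,"wy":0,"wz":0},{"x":-3.5,"y":0,"z":66,"wx":0,"wy":0,"wz":0},{"x":-3.5,"y":-6,"z":66,"wx":0,"wy":0,"wz":0},{"x":-3.5,"y":-14,"z":66,"wx":0,"wy":0,"wz":0},{"x":-3.5,"y":-22,"z":64,"wx":0,"wy":0,"wz":0},{"x":-3.5,"y":-29,"z":61,"wx":0,"wy":0,"wz":0},{"x":-3.5,"y":-36,"z":57,"wx":0,"wy":0,"wz":0},{"x":-3.5,"y":-42,"z":52,"wx":0,"wy":0,"wz":0}]'
```

```text
time: 20.7
ee_pos: [0.6331, 0.138, 0.1657]
tool_rot: [3.135, -0.008, -3.079]
contact_force: [0.6, 18.3, 7.0]
gripper_width: -0.0003
```

```bash
python3 -m jog '[{"x":0,"y":-6,"z":-4,"wx":0,"wy":0,"wz":0},{"x":0,"y":-12,"z":-8,"wx":0,"wy":0,"wz":0},{"x":0,"y":-18,"z":-12,"wx":0,"wy":0,"wz":0},{"x":0,"y":-25,"z":-17,"wx":0,"wy":0,"wz":0},{"x":0,"y":-32,"z":-21,"wx":0,"wy":0,"wz":0},{"x":0,"y":-39,"z":-25,"wx":0,"wy":0,"wz":0},{"x":0,"y":-46,"z":-29,"wx":0,"wy":0,"wz":0},{"x":0,"y":-53,"z":-32,"wx":0,"wy":0,"wz":0},{"x":0,"y":-60,"z":-35,"wx":0,"wy":0,"wz":0}]' && python3 -m jog '[{"x":0,"y":-4,"z":-0.5,"wx":0,"wy":0,"wz":0},{"x":0,"y":-8,"z":-1,"wx":0,"wy":0,"wz":0},{"x":0,"y":-12,"z":-1,"wx":0,"wy":0,"wz":0}]'
```

```text
time: 21.6
ee_pos: [0.6375, 0.0778, 0.2012]
tool_rot: [3.134, -0.006, -3.079]
contact_force: [1.4, 4.5, -1.9]
gripper_width: 0.0002
time: 21.9
ee_pos: [0.6386, 0.0657, 0.2027]
tool_rot: [3.134, -0.005, -3.079]
contact_force: [0.3, 5.4, 5.0]
gripper_width: 0.0002
```

```bash
python3 -m jog '[{"x":0,"y":-2,"z":0,"wx":0,"wy":0,"wz":0},{"x":0,"y":-4,"z":0,"wx":0,"wy":0,"wz":0},{"x":0,"y":-6,"z":0,"wx":0,"wy":0,"wz":0}]' && python3 -m jog '[{"x":0,"y":-1.5,"z":0,"wx":0,"wy":0,"wz":0},{"x":0,"y":-3,"z":0,"wx":0,"wy":0,"wz":0}]'
```

```text
time: 22.2
ee_pos: [0.6391, 0.0604, 0.2029]
tool_rot: [3.133, -0.004, -3.079]
contact_force: [-0.3, 20.4, 4.9]
gripper_width: -0.0004
time: 22.4
ee_pos: [0.6391, 0.06, 0.203]
tool_rot: [3.128, -0.004, -3.078]
contact_force: [-0.4, 32.0, 3.1]
gripper_width: -0.0002
```

Force rises stiffly at py ≈ 17 mm, so the bail is at its stop. Backing off, then hovering over the knob for a look.

```bash
python3 -m jog '[{"x":0,"y":5,"z":0,"wx":0,"wy":0,"wz":0},{"x":0,"y":15,"z":0,"wx":0,"wy":0,"wz":0},{"x":0,"y":22,"z":-12,"wx":0,"wy":0,"wz":0},{"x":0,"y":22,"z":-40,"wx":0,"wy":0,"wz":0},{"x":0,"y":22,"z":-80,"wx":0,"wy":0,"wz":0},{"x":0,"y":20,"z":-115,"wx":0,"wy":0,"wz":0},{"x":15,"y":12,"z":-135,"wx":0,"wy":0,"wz":0},{"x":40,"y":0,"z":-137,"wx":0,"wy":0,"wz":0},{"x":65,"y":-10,"z":-137,"wx":0,"wy":0,"wz":0},{"x":80,"y":-15,"z":-137,"wx":0,"wy":0,"wz":0},{"x":86,"y":-17.3,"z":-137,"wx":0,"wy":0,"wz":0},{"x":86,"y":-17.3,"z":-137,"wx":0,"wy":0,"wz":0}]' 0.5
python3 - <<'E'
from h import *
st=bot.read_state();f=grab('wrist','w9.png');print(st['ee_pos'],st['tool_rot'],st['contact_force'])
for q in('knob_hub','knob_arm','knob'):print(q,[(np.round(d['xyz'],4),d['confidence']) for d in bot.spot_in(q,'wrist')])
im=f['color'][:,:,::-1].copy()
uy=np.array([-.065,.998,0]);ux=np.array([.998,.065,0]);o=np.array([.5545,.0373,.105]);b=np.array([0,0,1])
P=[o-ux*.082,o-ux*.082+b*.103,o-ux*.062+b*.123,o+ux*.062+b*.123,o+ux*.082+b*.103,o+ux*.082]
cv2.polylines(im,[proj(f,P,st).astype(int).reshape(-1,1,2)],False,(0,255,0),1)
cv2.polylines(im,[proj(f,[o+b*.153-ux*.065,o+b*.153+ux*.065],st).astype(int).reshape(-1,1,2)],False,(0,0,255),1)
cv2.imwrite('pics/w9o.png',im)
E
```

```text
time: 23.6
ee_pos: [0.5549, 0.0351, 0.3409]
tool_rot: [3.129, -0.004, -3.079]
contact_force: [0.6, -0.9, 0.6]
gripper_width: 0.043
[0.5549 0.0351 0.3409] [ 3.1288 -0.0036 -3.0789] [ 0.5513 -0.8885  0.5863]
knob_hub [(array([0.5412, 0.0268, 0.1708]), 0.7), (array([0.5463, 0.0404, 0.2665]), 0.61), (array([0.3807, 0.161 , 0.0049]), 0.55)]
knob_arm [(array([0.5439, 0.0387, 0.2634]), 0.63)]
knob [(array([0.5466, 0.0387, 0.2666]), 0.73), (array([0.5837, 0.3836, 0.0068]), 0.72)]
```

View pics/w9o.png

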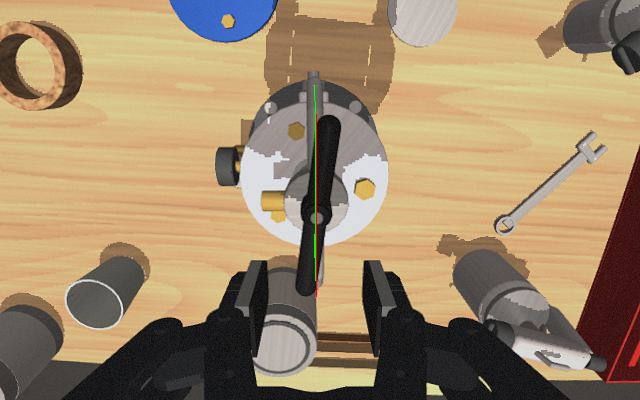

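The bail is upright: the crossbar lies under the bar along the green line. The T-bar runs from (328,122) to (307,290), about 0.13 rad clockwise, with the hub at (316,217). Working out the grasp.

```bash
python3 - <<'E'
from h import *
st=bot.read_state();f=grab('wrist')
print('hubtop',onz(f,[[316,217]],.269,st))
e=onz(f,[[328,117],[307,294]],.260,st);print(e,e.mean(0),np.linalg.norm(e[1]-e[0]))
d=e[0]-e[1];yaw=np.arctan2(d[1],d[0]);print('yaw',yaw)
print(rows_to([.5540,.0373,.249],[np.pi,0,yaw]))
E
```

```text
hubtop [[0.5535 0.0376 0.269 ]]
[[0.4911 0.0411 0.26  ]
 [0.6169 0.0353 0.26  ]] [0.554  0.0382 0.26  ] 0.125928773549435
yaw 3.095324400712408
(array([ 1.1,  0.4, 91. ]), array([ 0.013 , -0.0052,  0.1099]))
```

```bash
python3 -m jog '[{"x":1,"y":1,"z":15,"wx":0.01,"wy":-0.005,"wz":0.06},{"x":1,"y":1,"z":35,"wx":0.013,"wy":-0.005,"wz":0.11},{"x":1,"y":1,"z":55,"wx":0.013,"wy":-0.005,"wz":0.11},{"x":1,"y":1,"z":72,"wx":0.013,"wy":-0.005,"wz":0.11},{"x":1,"y":1,"z":83,"wx":0.013,"wy":-0.005,"wz":0.11},{"x":1,"y":1,"z":89,"wx":0.013,"wy":-0.005,"wz":0.11},{"x":1,"y":1,"z":90,"wx":0.013,"wy":-0.005,"wz":0.11},{"x":1,"y":1,"z":90,"wx":0.013,"wy":-0.005,"wz":0.11}]' 0.5 && python3 -m jog '[{"x":0,"y":0,"z":0,"wx":0,"wy":0,"wz":0},{"x":0,"y":0,"z":0,"wx":0,"wy":0,"wz":0},{"x":0,"y":0,"z":0,"wx":0,"wy":0,"wz":0},{"x":0,"y":0,"z":0,"wx":0,"wy":0,"wz":0},{"x":0,"y":0,"z":0,"wx":0,"wy":0,"wz":0},{"x":0,"y":0,"z":0,"wx":0,"wy":0,"wz":0}]' 0 110
```

```text
time: 24.65
ee_pos: [0.5544, 0.0378, 0.2504]
tool_rot: [-3.142, 0.0, 3.095]
contact_force: [0.2, -0.6, 0.1]
gripper_width: 0.0431
time: 25.25
ee_pos: [0.5549, 0.0378, 0.2516]
tool_rot: [-3.142, 0.002, 3.095]
contact_force: [-2.0, -0.3, 9.6]
gripper_width: 0.0171
```

```bash
python3 -m jog '[{"x":0,"y":0,"z":0,"wx":0,"wy":0,"wz":0.06},{"x":0,"y":0,"z":0,"wx":0,"wy":0,"wz":0.15},{"x":0,"y":0,"z":0,"wx":0,"wy":0,"wz":0.25},{"x":0,"y":0,"z":0,"wx":0,"wy":0,"wz":0.35},{"x":0,"y":0,"z":0,"wx":0,"wy":0,"wz":0.45},{"x":0,"y":0,"z":0,"wx":0,"wy":0,"wz":0.55},{"x":0,"y":0,"z":0,"wx":0,"wy":0,"wz":0.6}]' && python3 -c "
from h import *
s=bot.read_state();print(s['torque'],s['qpos'])"
```

```text
time: 25.95
ee_pos: [0.5547, 0.0374, 0.2518]
tool_rot: [3.141, 0.002, 2.491]
contact_force: [-1.1, -4.7, -2.2]
gripper_width: 0.0172
[-0.5621  0.1998  0.2251] [-0.0396  0.3752  1.4912 -0.0008  1.273  -0.9598]
```

```bash
python3 -m jog '[{"x":0,"y":0,"z":0,"wx":0,"wy":0,"wz":0.1},{"x":0,"y":0,"z":0,"wx":0,"wy":0,"wz":0.2},{"x":0,"y":0,"z":0,"wx":0,"wy":0,"wz":0.3},{"x":0,"y":0,"z":0,"wx":0,"wy":0,"wz":0.4},{"x":0,"y":0,"z":0,"wx":0,"wy":0,"wz":0.5},{"x":0,"y":0,"z":0,"wx":0,"wy":0,"wz":0.6},{"x":0,"y":0,"z":0,"wx":0,"wy":0,"wz":0.7},{"x":0,"y":0,"z":0,"wx":0,"wy":0,"wz":0.76},{"x":0,"y":0,"z":0,"wx":0,"wy":0,"wz":0.82},{"x":0,"y":0,"z":0,"wx":0,"wy":0,"wz":0.82}]' && python3 -c "
from h import *
s=bot.read_state();print(s['torque'],s['qpos'])"
```

```text
time: 26.95
ee_pos: [0.5539, 0.0371, 0.2518]
tool_rot: [3.141, 0.002, 1.669]
contact_force: [-5.6, -3.7, -0.2]
gripper_width: 0.0173
[-0.5509  0.7279 -0.0433] [-0.0398  0.3747  1.4919 -0.0015  1.2743 -0.1374]
```

```bash
python3 -m jog '[{"x":0,"y":0,"z":0,"wx":0,"wy":0,"wz":0},{"x":0,"y":0,"z":0,"wx":0,"wy":0,"wz":0},{"x":0,"y":0,"z":0,"wx":0,"wy":0,"wz":0},{"x":0,"y":0,"z":0,"wx":0,"wy":0,"wz":0},{"x":0,"y":0,"z":0,"wx":0,"wy":0,"wz":0}]' 0.6 && python3 -m jog '[{"x":0,"y":0,"z":-8,"wx":0,"wy":0,"wz":0},{"x":0,"y":0,"z":-25,"wx":0,"wy":0,"wz":0},{"x":0,"y":0,"z":-50,"wx":0,"wy":0,"wz":0},{"x":0,"y":0,"z":-80,"wx":0,"wy":0,"wz":0},{"x":0,"y":0,"z":-105,"wx":0,"wy":0,"wz":0},{"x":0,"y":0,"z":-120,"wx":0,"wy":0,"wz":0},{"x":0,"y":0,"z":-125,"wx":0,"wy":0,"wz":0},{"x":0,"y":0,"z":-125,"wx":0,"wy":0,"wz":0}]'
python3 - <<'E'
from h import *
st=bot.read_state();f=grab('wrist','w10.png');s=grab('side','s10.png')
im=f['color'][:,:,::-1].copy()
uy=np.array([-.065,.998,0]);ux=np.array([.998,.065,0]);o=np.array([.5545,.0373,.105]);b=np.array([0,0,1])
def draw(i,fr,ss,m=lambda p:p):
    for P,c in(([o-ux*.082,o-ux*.082+b*.103,o-ux*.062+b*.123,o+ux*.062+b*.123,o+ux*.082+b*.103,o+ux*.082],(0,255,0)),([o+b*.153-uy*.065,o+b*.153+uy*.065],(0,0,255))):
        cv2.polylines(i,[m(proj(fr,P,ss)).astype(int).reshape(-1,1,2)],False,c,1)
draw(im,f,st)
k=3.5;c=cv2.resize(s['color'][130:244,262:356,::-1],(329,400),interpolation=cv2.INTER_CUBIC);draw(c,s,None,lambda p:(p-[262,130]+.5)*k)
W=np.zeros((400,800,3),np.uint8);W[:,:470]=im[:,85:555];W[:,470:799]=c;cv2.imwrite('pics/c10.png',W)
E
```

```text
time: 27.45
ee_pos: [0.5541, 0.0372, 0.252]
tool_rot: [3.141, 0.002, 1.669]
contact_force: [-0.4, 0.4, 0.5]
gripper_width: 0.0512
time: 28.25
ee_pos: [0.5541, 0.0373, 0.3776]
tool_rot: [3.14, 0.002, 1.669]
contact_force: [0.7, 0.5, -0.3]
gripper_width: 0.0513
```

View pics/c10.png

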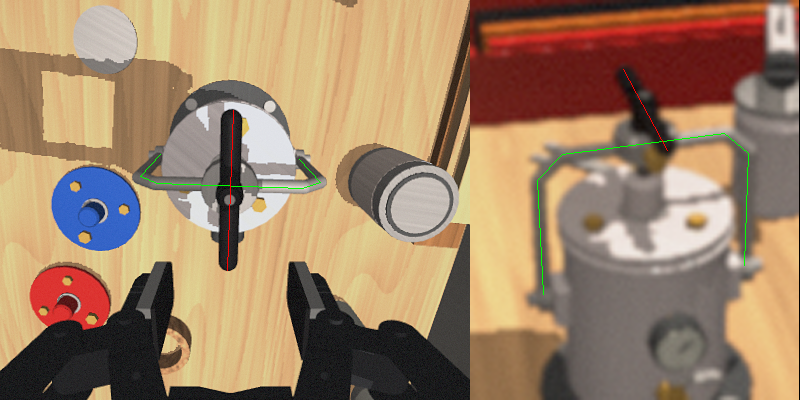

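The wrist view shows the black bar crosswise on the red locked line, from (232,113) to (228,268), with the crossbar near the green upright model. The side projection is off by a few px, as it was before. That was my last picture, so I check the rest numerically.

```bash
python3 - <<'E'
from h import *
st=bot.read_state();f=grab('wrist')
d=bot.silhouettes('knob','wrist')
m=d[0]['mask'].astype(np.uint8);print(d[0]['confidence'],m.sum())
(c,wh,an)=cv2.minAreaRect(np.argwhere(m)[:,::-1].astype(np.float32));box=cv2.boxPoints((c,wh,an));print(c,wh,an)
e=sorted(box,key=lambda p:p[1]);ends=[(e[0]+e[1])/2,(e[2]+e[3])/2]
P=onz(f,ends,.258,st);v=P[0]-P[1];print(P,P.mean(0),np.linalg.norm(v),'bar yaw-pot',np.arctan2(v[1],v[0])-np.pi/2)
for q in('knob_hub','bail'):print(q,[(np.round(x['xyz'],4),round(x['confidence'],2)) for x in bot.spot_in(q,'wrist')])
for cam in('top','side'):
    grab(cam)
    for q in('knob_hub','bail','lid','tin','gun_big','gun_small','tape','tin_cover','mix_cup','wrench'):print(cam,q,[(np.round(x['xyz'],3),round(x['confidence'],2)) for x in bot.spot_in(q,cam)][:3])
E
```

```text
0.87 3366
(315.0, 190.5) (161.0, 28.0) 90.0
[[ 0.5469  0.1022  0.258 ]
 [ 0.5596 -0.0269  0.258 ]] [0.5533 0.0377 0.258 ] 0.12977539907705563 bar yaw-pot 0.09802878192901332
knob_hub [(array([0.5555, 0.0491, 0.2632]), 0.63)]
bail [(array([0.5515, 0.044 , 0.2421]), 0.92), (array([0.3742, 0.163 , 0.0089]), 0.73)]
top knob_hub [(array([0.55 , 0.052, 0.263]), 0.55), (array([ 0.781, -0.252,  0.036]), 0.45)]
top bail [(array([0.547, 0.035, 0.259]), 0.69)]
top lid [(array([0.532, 0.047, 0.17 ]), 0.81), (array([ 0.357, -0.098,  0.015]), 0.63)]
top tin []
top gun_big [(array([0.719, 0.298, 0.129]), 0.95)]
top gun_small [(array([0.37, 0.36, 0.15]), 0.69), (array([0.718, 0.297, 0.126]), 0.37)]
top tape [(array([ 0.466, -0.324,  0.037]), 0.72), (array([0.584, 0.38 , 0.005]), 0.68)]
top tin_cover [(array([0.372, 0.187, 0.007]), 0.57)]
top mix_cup [(array([ 0.777, -0.25 ,  0.04 ]), 0.78), (array([0.531, 0.038, 0.22 ]), 0.38), (array([0.55 , 0.05 , 0.263]), 0.35)]
top wrench [(array([0.528, 0.042, 0.221]), 0.75), (array([0.583, 0.38 , 0.007]), 0.7), (array([ 0.777, -0.247,  0.038]), 0.55)]
side knob_hub [(array([0.552, 0.026, 0.266]), 0.77)]
side bail [(array([0.545, 0.029, 0.227]), 0.89)]
side lid [(array([0.548, 0.02 , 0.171]), 0.88), (array([ 0.312, -0.264,  0.017]), 0.84), (array([ 0.363, -0.089,  0.017]), 0.56)]
side tin [(array([ 0.774, -0.029,  0.089]), 0.6)]
side gun_big [(array([0.723, 0.272, 0.102]), 0.63), (array([ 0.766, -0.252,  0.058]), 0.35)]
side gun_small [(array([0.37 , 0.358, 0.096]), 0.9), (array([0.721, 0.274, 0.101]), 0.58)]
side tape [(array([ 0.465, -0.337,  0.03 ]), 0.61)]
side tin_cover [(array([0.372, 0.156, 0.01 ]), 0.66)]
side mix_cup [(array([ 0.762, -0.253,  0.058]), 0.66), (array([0.549, 0.027, 0.264]), 0.46)]
side wrench []
```

```bash
python3 -c "
from h import *
print(bot.read_state()['time'],bot.sign_off())"
```

```text
the job is handed in; nothing more can be done
29.65 None
```

The pressure pot is closed and the job is handed in at about 30 s of the 72 s allowed; no verdict was reported.

- **Lid:** I took the aluminium lid by its boss and set it down under force feedback. It made contact at the height that means fully seated. The wrist and side pictures taken afterwards show it centred and level.
- **Bail:** It stands upright against its stop. My first two pushes were at the knob hub: the fingers slid over it once and then pressed on its end face at about 28 N. I then pushed the crossbar corner instead and swung it to the stop, where force rose to 32 N. A last check put the knob's centre within 1 mm of the pot axis.
- **T-handle:** I gripped it at the hub and turned it clockwise to about 1.54 rad, past the 1.25 rad snap point, then released it. The picture after release shows the bar crosswise. My rough fit reads 0.03 rad short of the stop, which is within the uncertainty of my pot-yaw estimate. I did not check the click separately.

**Other things on the bench:** Most were found again where they started. Three checks were incomplete or disagreed:
- One low-confidence top-camera reading put the tin cover 30 mm off, but that view was probably partly hidden by the arm. The side camera had it unmoved.
- The tin and the wrench were each found again by only one of the two cameras, unmoved.
- The drawn bail model sat a few pixels off in the side camera.

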